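# Tip two fossil crates to find the marked one and push it to the dispatch line

### The arm

A 6-joint arm with a two-finger parallel gripper is mounted at the origin on the work surface. World frame = base frame: x ahead of the robot, y to its left, z up, the work surface at z = 0. Lengths are in m, angles in rad, forces in N, time in s.
With the tool pointing down it reaches from about 0.25 to 0.725 m from the base axis. Payload 4 kg.
Tool frame: the origin (TCP) lies on the centre line of the jaws, within the pads' length; the fingertips stand 25 mm ahead of it and the grasp point (between the pads) lies 6 mm ahead of it; z points along the fingers, x is the direction in which the jaws open and shut, and the axes are right-handed (so a half turn about z gives the same grasp; the last joint's range is limited). The gripper opens to 85 mm and grips with 20 to 120 N. Pads are 22 mm wide; open, the fingers measure 114 mm over their backs; the gripper's body (76 mm by 85 mm) begins 54 mm behind the grasp point. The pads swing forward as they close: fully open they stand 13 mm farther back than shut.
Start: joints at [-1.315, 0.241, 0.005, 1.335, 0, 1.571], TCP at [0.127, -0.484, 0.256] pointing down, gripper open.
Joint ranges: [-2.72, 2.72], [-1.05, 1.87], [-1.09, 1.28], [-1.99, 2.15], [-1.42, 1.44], [-3.14, 3.14]. Speed limits (rad/s): [2.79, 2.79, 3.14, 3.14, 3.14, 3.14].

### API

Orientations are given as a unit quaternion [x, y, z, w].
In Python, from workcell import bot, imaging, order gives the robot as it stands.
- The arm moves only by the tool carry_out, never from a script. Its argument "moves" is a list of rows, each a list of 5 numbers: the shift along the tool's x, y, z scaled (see below), then the turn about the tool's z scaled (see below), then the opening, from -1 (shut) to 1 (fully open). In form: [[tx, ty, tz, roll, hand], ...]. A call has 1 to 20 rows; each row is the pose to reach, as a shift and turn from the pose commanded when the call began, along the tool's axes at that moment; what a row does not reach only later rows make up. The controller multiplies each number of a shift by 0.1 m and each number of a turn by 90 degrees. A row lasts 1/10 s, in which the tool goes at most 50 mm and 8.59 degrees, less where a joint would pass 70% of its speed; a pose out of reach is approached as far as the arm can. A call with a number of a shift or a turn outside -1 to 1 is refused whole. A call with a gripper value outside its range is refused whole. The fingers move at their own pace and stop on an object; the grip force is fixed at half the most. Time passes only in rows, so rows that repeat a pose let the fingers close. It gives the time, the measured TCP pose, the force and the opening at its end, in the units of the state.
- bot.get_obs(): the state, without advancing time (a new reading comes with each control period).
- imaging.camera(name): name is "scene" or "top"; returns the picture (400x640x3 uint8, red, green, blue); there is no depth.
- imaging.camera_model(name): a dict with "fovy" (degrees; the focal length in pixels is half the picture's height over the tangent of half this angle, whatever the lens; pixels are square), "cx", "cy" (the principal point, pixels), "dist" ([k1, k2, p1, p2, k3] as OpenCV has them; the pictures are not rectified), "eye" and "rotation" of the camera in the world. Camera axes: x right, y up, looking along -z (the intrinsics and any distortion apply to the point x, -y, -z); pixel columns grow to the right and rows downward; lengths in m; the calibration is good to about 2 mm. A picture is of the moment at which its call begins. camera_model takes no time and is no camera call.
- order.job_done(): hands the job in, once; it reports no verdict.
The state is a dict: "clock": time; "joint_pos": joint angles; "joint_vel": joint speeds; "tau": joint torques, N m; "eef_pos": TCP position; "tool_rot": TCP orientation; "ft_force": force on the tool from outside, world axes, zero at the start; "ft_torque": the same for the moment, N m; "grip_width": finger opening in m.
Only numpy, scipy, OpenCV 4.12 (cv2) and the standard library are available. Lean on these libraries where they do the work, as an engineer would, in place of code of your own. Each camera call takes 0.05 s, during which the arm holds its last target.

### The job

One of the two identical grey crates has an orange disc marked on its underside: to find it, use the fingertips to tip each crate, where it stands, over towards the robot until it lies on its side with its underside showing, facing away from the robot. Once both are lying so, push the marked crate along the bench, still on its side, until the yellow dispatch line runs under the middle of it, and leave the other crate where it lies. Pick nothing up, and leave the shark teeth, the sieve frame and the two plaster offcuts undisturbed.

Things in the scene. Friction and masses are not known exactly. Their poses are not given: they have to be found in the camera images.
- crate_a: a grey plastic open-topped crate, outside 60 mm deep (x) by 100 mm wide (y) by 95 mm tall (z), walls and floor 5 mm, about 0.35 kg, friction on the bench about 0.6. It starts upright, mouth up, its -x side roughly towards the robot. Origin: centre of the underside; z points out of the mouth. Tipped, it lies on its -x wall, z level towards the robot, 60 mm high
- crate_b: the other crate, in every way like crate_a except perhaps underneath; same size, origin and axes
- crate_a_mid (a point): the centre of crate_a's outer block, 47.5 mm from its underside along its z
- crate_b_mid (a point): the centre of crate_b's outer block, 47.5 mm from its underside along its z
- crate_a_heel (a point): the middle of crate_a's lower -x edge, 30 mm from its origin along -x. Pulled towards the robot near its rim (inside the mouth or on the far wall), the crate tips about this edge without sliding much, and overbalances at about 0.6 rad
- crate_b_heel (a point): the middle of crate_b's lower -x edge, 30 mm from its origin along -x; it tips about this edge like crate_a
- stamp (a point): the centre of the orange disc, 42 mm across, on the underside of the marked crate (it coincides with that crate's origin); out of sight until the crate is tipped
- line: the yellow dispatch line, a flat strip of tape on the bench between the two crates, 260 mm long (its own x, leading away from the robot) and 18 mm wide (y); origin at its middle. It offers no resistance
- teeth: a tan shark tooth cluster in a brown lump, about 75 by 60 by 58 mm, loose; origin under its centre
- sieve: a round green plastic sieve frame, 140 mm across and 40 mm high, loose, beyond the end of the line; origin under its centre
- offcut1: a grey plaster jacket offcut, a curved lump about 105 by 65 by 38 mm, loose; origin under its centre
- offcut2: a smaller grey plaster jacket offcut, about 95 by 65 by 38 mm, loose; origin under its centre
Mind the look-alikes: they are no part of the job. Leave any pink look-alike of the crate_a alone.

How it is judged:
On the way:
1. both crates lie tipped towards the robot, each still where it stood (angle between crate_a's own z axis and vertical between 1.4 and 1.75 rad and angle between crate_b's own z axis and vertical between 1.4 and 1.75 rad and distance of each of crate_a_heel, crate_b_heel from where it was at the start of the episode below 0.06 m), for 0.3 s.
At the end, for the whole second after the job is handed in: both crates lie still on their sides (tipped 80 to 100 degrees); the middle of the marked crate (crate_a) is within 25 mm of the dispatch line's centre line and within 120 mm of the line's middle along it; the lower edge of the other crate is within 60 mm of where it started (angle between crate_a's own z axis and vertical between 1.4 and 1.75 rad and angle between crate_b's own z axis and vertical between 1.4 and 1.75 rad and y of crate_a_mid in the frame of line between -0.025 and 0.025 m and x of crate_a_mid in the frame of line between -0.12 and 0.12 m and distance of crate_b_heel from where it was at the start of the episode below 0.06 m and linear speed of each of crate_a, crate_b below 0.02 m/s); the robot touches nothing.
It fails at once if a crate is lifted or tipped another way: the edge it tips about rises over 20 mm off the bench (height (world z) of any of crate_a_heel, crate_b_heel above 0.02 m).
It fails at once if the shark tooth cluster is moved over 15 mm (distance of teeth from where it was at the start of the episode above 0.015 m).
It fails at once if the green sieve frame is moved over 15 mm (distance of sieve from where it was at the start of the episode above 0.015 m).
It fails at once if the larger plaster offcut is moved over 15 mm (distance of offcut1 from where it was at the start of the episode above 0.015 m).
It fails at once if the smaller plaster offcut is moved over 15 mm (distance of offcut2 from where it was at the start of the episode above 0.015 m).
It also fails if it takes over 69 s, if anything falls off the work surface, if the arm or the gripper's body presses on something with over 40 N, if the wrist force passes 120 N, or if a joint passes its speed limit or range.

## Working session

There is one attempt and no reset: what is moved stays moved. The work goes in short steps, Python scripts to look and compute and a tool call to move; the robot and the scene stay as the last step left them, time stands still between calls to the robot, and variables do not carry over. Pictures are saved under pics/ and viewed, and the job is handed in when it is done.

Besides the shell and the picture viewer there is one more tool, called as name(argument=value, ...) on one line, values as JSON. carry_out: Moves the arm, as the interface text tells. Its arguments: {"type":"object","properties":{"moves":{"type":"array","items":{"type":"array","items":{"type":"number","minimum":-1,"maximum":1}}}},"required":["moves"]}

```bash
mkdir -p pics; ls
python3 - <<'E'
from workcell import bot, imaging, order
import cv2
o=bot.get_obs(); print(o)
for n in("scene","top"):
    im=imaging.camera(n); cv2.imwrite(f"pics/{n}0.png",im[:,:,::-1]); print(n,imaging.camera_model(n))
E
```

```text
pics
{'clock': 0.0, 'joint_pos': array([-1.31497130e+00,  2.41403658e-01,  3.70074631e-03,  1.33518599e+00,
        1.13327948e-05,  1.57081094e+00]), 'joint_vel': array([-0.00094122,  0.00024513,  0.00031112,  0.00042504,  0.00068193,
       -0.00105242]), 'tau': array([ 9.10069666e-04, -3.72320509e+01,  2.52407187e+01,  1.70917012e-02,
        1.19418096e-04,  5.41752755e-06]), 'eef_pos': array([ 0.12637665, -0.48315985,  0.25540859]), 'tool_rot': array([ 7.91526422e-01, -6.11134051e-01, -8.24711102e-04, -6.43895286e-04]), 'ft_force': array([-0.46674426, -0.71145524, -0.42506505]), 'ft_torque': array([-0.02804216, -0.04598606, -0.02432604]), 'grip_width': 0.08503272629043303}
scene {'fovy': 56.02576330038374, 'cx': 323.21405488970487, 'cy': 195.5520445267697, 'dist': array([-0.08914298,  0.        ,  0.        ,  0.        ,  0.        ]), 'eye': array([0.96550387, 0.78344742, 0.85938611]), 'rotation': array([0.10279009, 0.38648875, 0.8811269 , 0.25234109])}
top {'fovy': 48.915561086989975, 'cx': 318.25027203303824, 'cy': 203.31424749182216, 'dist': array([-0.10210375,  0.        ,  0.        ,  0.        ,  0.        ]), 'eye': array([0.27875309, 0.02802192, 1.35512187]), 'rotation': array([-0.07220065,  0.05762355,  0.71210006, -0.69597421])}
```

View pics/scene0.png

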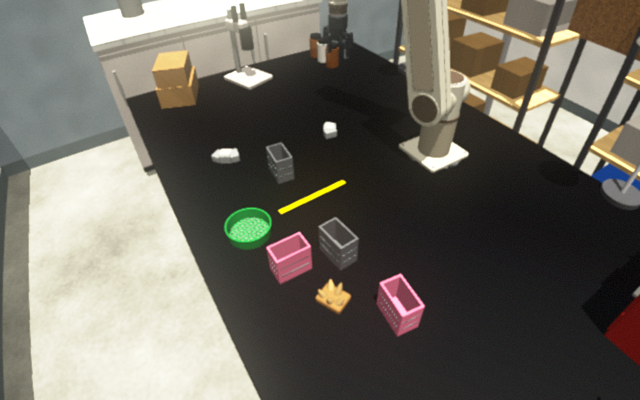

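View pics/top0.png

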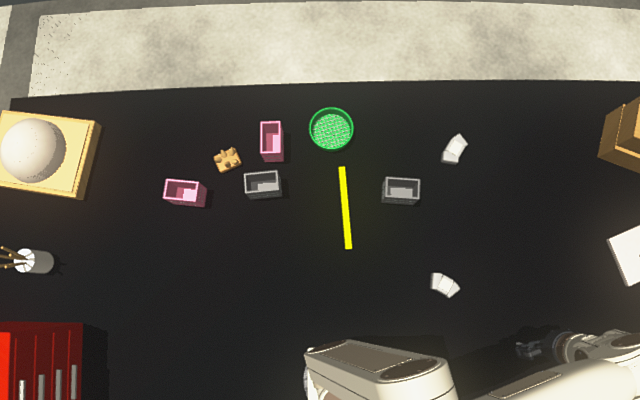

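The top view shows x pointing up and y pointing left. The grey crates are near (263,184) and (401,189), and the yellow line near (345,207). In the scene view, the left crate is close to a pink one at (290,257).

```bash
cat > h.py <<'E'
import numpy as np, cv2
from workcell import bot, imaging, order
from scipy.spatial.transform import Rotation as R
class Cam:
    def __init__(s,n):
        m=imaging.camera_model(n); f=200/np.tan(np.radians(m["fovy"])/2)
        s.K=np.array([[f,0,m["cx"]],[0,f,m["cy"]],[0,0,1.]]); s.d=np.array(m["dist"]); s.e=np.array(m["eye"]); s.R=R.from_quat(m["rotation"]).as_matrix()
    def ray(s,p):
        p=np.asarray(p,float).reshape(-1,1,2); u=cv2.undistortPoints(p,s.K,s.d).reshape(-1,2)
        return np.c_[u[:,0],-u[:,1],-np.ones(len(u))]@s.R.T
    def at(s,p,z):
        r=s.ray(p); return s.e+r*((z-s.e[2])/r[:,2])[:,None]
    def proj(s,P):
        c=(np.atleast_2d(P)-s.e)@s.R; c=c*[1,-1,-1]
        return cv2.projectPoints(c,np.zeros(3),np.zeros(3),s.K,s.d)[0].reshape(-1,2)
E
python3 - <<'E'
from h import *
im=cv2.imread("pics/top0.png"); sc=cv2.imread("pics/scene0.png")
T=Cam("top");S=Cam("scene")
print("line",T.at([[342,167],[348,248]],0))
hsv=cv2.cvtColor(im,cv2.COLOR_BGR2HSV)
m=cv2.inRange(hsv,(22,120,120),(35,255,255))
c=max(cv2.findContours(m,0,1)[0],key=cv2.contourArea)
b=cv2.boxPoints(cv2.minAreaRect(c));print(b,T.at(b,0)[:,:2])
g=((hsv[:,:,1]<60)&(hsv[:,:,2]>40)).astype(np.uint8)*255
n,l,st,ce=cv2.connectedComponentsWithStats(g)
for i in range(1,n):
    if 100<st[i,4]<3000 and 150<st[i,1]<300: print(st[i],ce[i])
a=cv2.resize(im[110:250,150:480],None,fx=2.4,fy=2.4,interpolation=2)
cv2.imwrite("pics/z0.png",cv2.convertScaleAbs(a,alpha=1.5,beta=20))
a=cv2.resize(sc[120:340,200:440],None,fx=2.7,fy=2.7,interpolation=2)
cv2.imwrite("pics/z1.png",cv2.convertScaleAbs(a,alpha=1.5,beta=20))
E
```

```text
line [[ 0.64675802 -0.02461455  0.        ]
 [ 0.38898127 -0.03519428  0.        ]]
[[337.66705 166.20465]
 [344.64844 165.59225]
 [351.87048 247.92365]
 [344.8891  248.53604]] [[ 0.64973739 -0.01090785]
 [ 0.65117495 -0.0331911 ]
 [ 0.38892821 -0.04710436]
 [ 0.387562   -0.025577  ]]
[168 188  29  13 164] [187.9695122 194.8597561]
[429 272  32  27 555] [443.39099099 284.26666667]
[  0 286  38  35 572] [ 14.20979021 308.24825175]
```

View pics/z0.png

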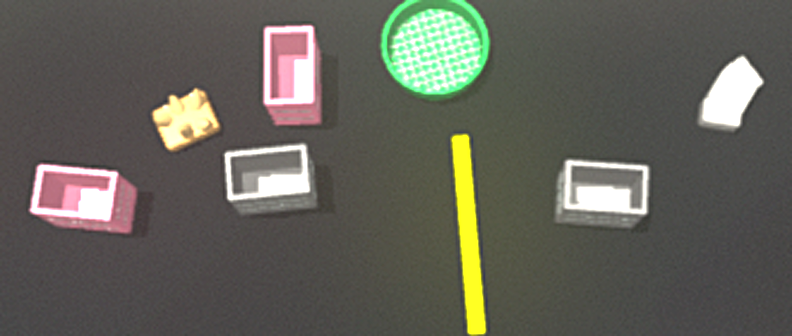

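View pics/z1.png

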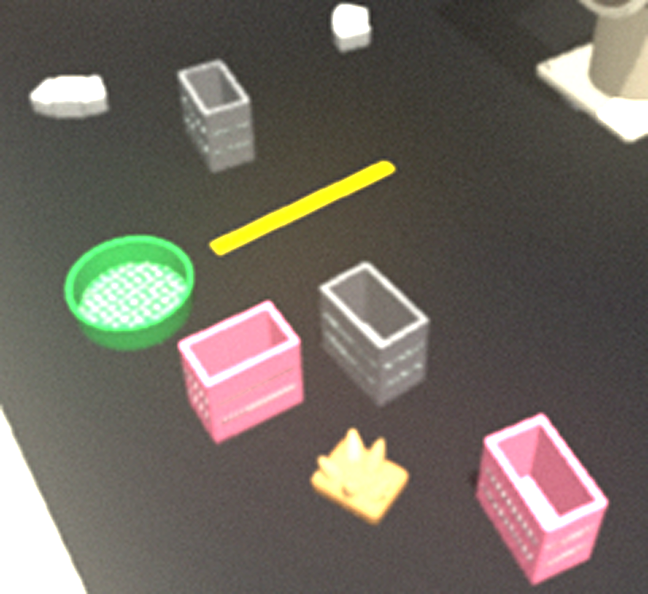

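Run:
```python
from h import *
T=Cam("top");S=Cam("scene")
def z(p): return np.array(p)/2.4+[150,110]
def zs(p): return np.array(p)/2.7+[200,120]
for n,p,q in(("L",[(224,152),(306,144),(313,184),(230,196)],[(321,289),(367,264),(428,318),(378,346)]),("R",[(565,160),(648,163),(649,212),(558,208)],[(180,72),(218,62),(251,101),(212,112)])):
    for P in (T.at(z(p),.095)[:,:2],S.at(zs(q),.095)[:,:2]):
        print(n,P.round(4).tolist(),P.mean(0).round(4),cv2.minAreaRect(P.astype(np.float32)))
print("teeth",T.at(z([(155,120),(215,128),(180,150)]),0.03)[:,:2].round(3).tolist())
print("pink",T.at(z([(264,27),(314,27),(318,102),(264,102)]),0.095)[:,:2].round(3).tolist())
print("off",T.at([[429,284],[443,284],[460,284],[443,298],[443,160],[467,140],[430,272]],0.02)[:,:2].round(3).tolist())
print("sieve",T.at([[331,130]],0.04))
```

```text
L [[0.6097, 0.2726], [0.617, 0.1705], [0.566, 0.162], [0.5537, 0.2645]] [0.5866 0.2174] ((0.5878667831420898, 0.21732935309410095), (0.05656983703374863, 0.1046055406332016), 6.873844623565674)
L [[0.6193, 0.1781], [0.5607, 0.1736], [0.55, 0.2678], [0.6113, 0.2709]] [0.5853 0.2226] ((0.584667980670929, 0.22294695675373077), (0.061269164085388184, 0.0953776091337204), 4.947595596313477)
R [[0.5883, -0.1479], [0.5821, -0.25], [0.5207, -0.2472], [0.5285, -0.1364]] [ 0.5549 -0.1954] ((0.5552006363868713, -0.19392594695091248), (0.1110951378941536, 0.06136011704802513), 86.01762390136719)
R [[0.5779, -0.2446], [0.5261, -0.2377], [0.5297, -0.1393], [0.5808, -0.1457]] [ 0.5536 -0.1918] ((0.5537720918655396, -0.19194462895393372), (0.10343759506940842, 0.05200513079762459), 87.92222595214844)
teeth [[0.673, 0.378], [0.66, 0.298], [0.631, 0.343]]
pink [[0.772, 0.224], [0.77, 0.16], [0.671, 0.155], [0.673, 0.223]]
off [[0.273, -0.274], [0.272, -0.316], [0.27, -0.368], [0.23, -0.314], [0.657, -0.343], [0.721, -0.426], [0.309, -0.279]]
sieve [[0.75728833 0.00767077 0.04      ]]
```

carry_out(moves=[[-0.35,-0.35,0,0.07,-1],[-0.7,-0.7,0,0.14,-1],[-1,-1,0,0.2,-1],[-1,-1,0,0.2,-1]])

```text
clock: 0.5
eef_pos: [0.1991, -0.3575, 0.2559]
tool_rot: [-0.688, 0.726, 0.001, 0.001]
ft_force: [0.1, 0.1, 0.3]
grip_width: 0.0281
```

carry_out(moves=[[-0.2,-0.4,0,0,-1],[-0.4,-0.8,0,0,-1],[-0.5,-1,0,0,-1]])

```text
clock: 0.8
eef_pos: [0.3027, -0.3171, 0.2562]
tool_rot: [-0.687, 0.727, -0.0, 0.0]
ft_force: [-0.2, -0.4, 1.0]
grip_width: -0.0001
```

carry_out(moves=[[-0.2,-0.4,0,0,-1],[-0.4,-0.8,0,0,-1],[-0.5,-1,0,0,-1]])

```text
clock: 1.1
eef_pos: [0.406, -0.2728, 0.2558]
tool_rot: [-0.687, 0.727, -0.0, 0.0]
ft_force: [0.1, -0.5, 0.1]
grip_width: 0.0
```

carry_out(moves=[[-0.2,-0.4,0,0,-1],[-0.4,-0.8,0,0,-1],[-0.5,-1,0,0,-1],[-0.5,-1,0,0,-1],[-0.5,-1,0,0,-1]])

```text
clock: 1.6
eef_pos: [0.506, -0.2297, 0.2554]
tool_rot: [-0.686, 0.727, 0.001, -0.001]
ft_force: [0.1, -0.5, -0.8]
grip_width: 0.0003
```

carry_out(moves=[[-0.39,-0.48,0,0,-1],[-0.39,-0.48,0,0,-1],[-0.39,-0.48,0.4,0,-1],[-0.39,-0.48,0.8,0,-1],[-0.39,-0.48,1,0,-1],[-0.39,-0.48,1,0,-1]])

```text
clock: 2.2
eef_pos: [0.5527, -0.1934, 0.1526]
tool_rot: [-0.686, 0.728, 0.004, -0.002]
ft_force: [-0.6, -0.0, -0.0]
grip_width: -0.0004
```

Run:
```python
from h import *
o=bot.get_obs();print(o["eef_pos"])
T=imaging.camera("top")[:,:,::-1];S=imaging.camera("scene")[:,:,::-1]
a=np.hstack([cv2.resize(T[140:240,340:460],(400,333)),cv2.resize(S[110:210,230:350],(400,333))])
cv2.imwrite("pics/a1.png",cv2.convertScaleAbs(a,alpha=1.5,beta=20))
```

```text
[ 0.55273035 -0.19343368  0.15258097]
```

View pics/a1.png

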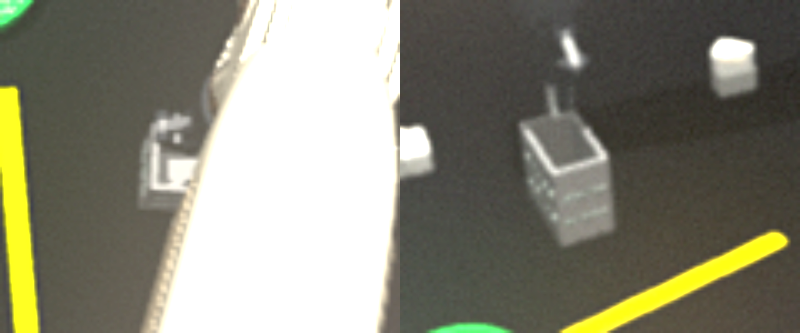

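Run:
```python
from h import *
T=Cam("top");S=Cam("scene")
P=[[.5527,-.1934,.1276],[.5545,-.194,.095]]
print((T.proj(P)-[340,140])*3.333,(S.proj(P)-[230,110])*3.333)
```

```text
[[211.11883407 152.06224399]
 [205.50438847 158.27171911]] [[162.5378078  112.66759582]
 [163.62669979 138.97296075]]
```

carry_out(moves=[[0,0,0.2,0,-1],[0,0,0.4,0,-1],[0,0,0.6,0,-1],[0,0,0.6,0,-1]])

```text
clock: 2.7
eef_pos: [0.5555, -0.1936, 0.0959]
tool_rot: [-0.686, 0.728, 0.001, -0.0]
ft_force: [-0.7, 0.8, 0.7]
grip_width: -0.0003
```

carry_out(moves=[[0,0.08,0,0,-1],[0,0.16,0,0,-1],[0,0.22,0,0,-1],[0,0.28,0,0,-1],[0,0.34,0,0,-1],[0,0.4,0,0,-1],[0,0.45,0,0,-1],[0,0.45,0,0,-1]])

```text
clock: 3.5
eef_pos: [0.5102, -0.1906, 0.0961]
tool_rot: [-0.686, 0.728, 0.001, -0.0]
ft_force: [1.2, -0.1, 0.6]
grip_width: 0.0001
```

Run:
```python
from h import *
o=bot.get_obs();print(o["eef_pos"])
S=imaging.camera("scene")[:,:,::-1]
a=cv2.resize(S[110:210,230:350],None,fx=5,fy=5)
cv2.imwrite("pics/a2.png",cv2.convertScaleAbs(a,alpha=1.5,beta=20))
```

```text
[ 0.51024031 -0.19060266  0.09607233]
```

View pics/a2.png

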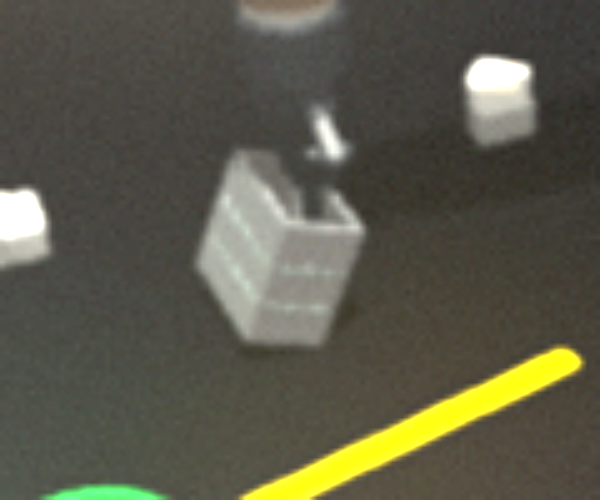

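carry_out(moves=[[0,0.08,0,0,-1],[0,0.16,0,0,-1],[0,0.24,0,0,-1],[0,0.45,0,0,-1],[0,0.75,0,0,-1],[0,1,0,0,-1],[0,1,0,0,-1]])

```text
clock: 4.25
eef_pos: [0.4068, -0.1837, 0.0956]
tool_rot: [-0.686, 0.728, 0.002, -0.001]
ft_force: [-0.3, 0.3, -0.2]
grip_width: -0.0001
```

Run:
```python
from h import *
o=bot.get_obs();print(o["eef_pos"])
S=imaging.camera("scene")[:,:,::-1]
a=cv2.resize(S[110:210,230:350],None,fx=5,fy=5)
cv2.imwrite("pics/a3.png",cv2.convertScaleAbs(a,alpha=1.5,beta=20))
```

```text
[ 0.40682925 -0.18373087  0.0956002 ]
```

View pics/a3.png

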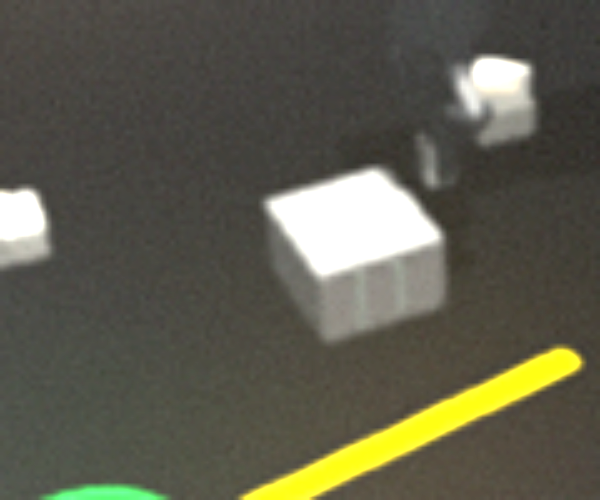

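carry_out(moves=[[0,0.1,-0.4,0,-1],[0,0.1,-0.8,0,-1],[-0.3,0,-1,0,-1],[-0.6,-0.2,-1,0,-1],[-1,-0.4,-1,0,-1]])

```text
clock: 4.8
eef_pos: [0.4596, -0.0874, 0.198]
tool_rot: [-0.685, 0.728, -0.002, 0.001]
ft_force: [0.6, -0.5, -0.1]
grip_width: 0.0
```

carry_out(moves=[[-0.4,-0.2,0,0,-1],[-0.8,-0.4,0,0,-1],[-1,-0.5,0,0,-1]])

```text
clock: 5.1
eef_pos: [0.5148, -0.008, 0.1964]
tool_rot: [-0.699, 0.715, 0.005, 0.007]
ft_force: [0.2, -0.1, -0.2]
grip_width: -0.0001
```

carry_out(moves=[[-0.4,-0.2,0,0,-1],[-0.8,-0.3,0,0,-1],[-1,-0.3,0,0,-1]])

```text
clock: 5.4
eef_pos: [0.5477, 0.0322, 0.1976]
tool_rot: [0.719, -0.695, -0.018, -0.017]
ft_force: [0.6, -0.9, -0.5]
grip_width: 0.0
```

carry_out(moves=[[-0.4,-0.15,0,-0.05,-1],[-0.8,-0.3,0,-0.1,-1],[-1,-0.3,0,-0.1,-1],[-1,-0.3,0,-0.1,-1],[-1,-0.3,0,-0.1,-1]])

```text
clock: 5.9
eef_pos: [0.5732, 0.1278, 0.2024]
tool_rot: [0.773, -0.634, -0.018, -0.018]
ft_force: [-0.3, -0.3, -0.5]
grip_width: -0.0001
```

Run:
```python
from h import *
o=bot.get_obs();print(o["joint_pos"].round(3),o["joint_vel"].round(3),o["eef_pos"],R.from_quat(o["tool_rot"]).as_matrix().round(3))
```

```text
[0.195 0.436 0.141 1.271 0.051 3.141] [-0.023 -0.008 -0.007  0.     0.002 -0.001] [0.57317258 0.12784191 0.20243744] [[ 0.195 -0.981 -0.005]
 [-0.98  -0.195  0.051]
 [-0.051 -0.005 -0.999]]
```

carry_out(moves=[[0,0,0,-0.5,-1],[0,0,0,-1,-1],[0,0,0,-1,-1],[0,0,0,-1,-1],[0,0,0,-1,-1],[0,0,0,-1,-1],[0,0,0,-1,-1],[0,0,0,-1,-1],[0,0,0,-1,-1],[0,0,0,-1,-1],[0,0,0,-1,-1],[0,0,0,-1,-1],[0,0,0,-1,-1],[0,0,0,-1,-1]])

```text
clock: 7.3
eef_pos: [0.5736, 0.1279, 0.2027]
tool_rot: [0.995, 0.097, 0.001, -0.026]
ft_force: [0.5, 0.2, 0.9]
grip_width: 0.0003
```

Run:
```python
from h import *
o=bot.get_obs();print(o["joint_pos"].round(3),o["joint_vel"].round(3),o["eef_pos"],R.from_quat(o["tool_rot"]).as_matrix().round(3))
```

```text
[0.195 0.436 0.142 1.271 0.052 1.571] [ 0.011  0.002  0.003 -0.002  0.002 -0.007] [0.57364298 0.12787441 0.20274653] [[ 0.981  0.194 -0.004]
 [ 0.194 -0.98   0.052]
 [ 0.006 -0.052 -0.999]]
```

carry_out(moves=[[0.2,-0.4,0,0.06,-1],[0.31,-0.82,0.05,0.06,-1],[0.31,-0.82,0.05,0.06,-1],[0.31,-0.82,0.2,0.06,-1],[0.31,-0.82,0.4,0.06,-1],[0.31,-0.82,0.55,0.06,-1],[0.31,-0.82,0.55,0.06,-1]])

```text
clock: 8.0
eef_pos: [0.586, 0.2169, 0.1494]
tool_rot: [0.998, 0.051, -0.003, -0.025]
ft_force: [-0.6, 0.5, -1.0]
grip_width: 0.0
```

Run:
```python
from h import *
o=bot.get_obs();print(o["joint_pos"].round(3),o["eef_pos"],R.from_quat(o["tool_rot"]).as_matrix().round(3))
S=imaging.camera("scene")[:,:,::-1];T=imaging.camera("top")[:,:,::-1]
a=np.hstack([cv2.resize(S[190:290,290:390],None,fx=4,fy=4),cv2.resize(T[130:230,210:310],None,fx=4,fy=4)])
cv2.imwrite("pics/a4.png",cv2.convertScaleAbs(a,alpha=1.5,beta=20))
```

```text
[0.332 0.541 0.17  1.192 0.05  1.801] [0.58600018 0.21694159 0.1493836 ] [[ 0.995  0.102 -0.009]
 [ 0.102 -0.994  0.05 ]
 [-0.004 -0.05  -0.999]]
```

View pics/a4.png

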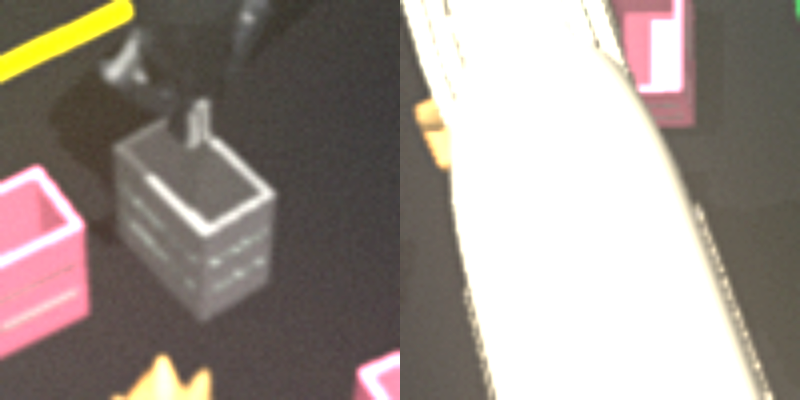

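carry_out(moves=[[0,0,0.2,0,-1],[0,0,0.4,0,-1],[0,0,0.55,0,-1],[0,0,0.55,0,-1]])

```text
clock: 8.5
eef_pos: [0.5868, 0.2203, 0.0962]
tool_rot: [0.998, 0.051, -0.002, -0.026]
ft_force: [-1.2, -0.6, 0.1]
grip_width: -0.0001
```

carry_out(moves=[[-0.08,0,0,0,-1],[-0.16,0,0,0,-1],[-0.22,0,0,0,-1],[-0.28,0,0,0,-1],[-0.34,0,0,0,-1],[-0.4,0,0,0,-1],[-0.4,0,0,0,-1]])

```text
clock: 9.2
eef_pos: [0.5468, 0.2165, 0.0972]
tool_rot: [0.998, 0.052, -0.001, -0.026]
ft_force: [0.3, -1.0, 1.2]
grip_width: -0.0002
```

Run:
```python
from h import *
o=bot.get_obs();print(o["joint_pos"].round(3),o["eef_pos"],R.from_quat(o["tool_rot"]).as_matrix().round(3))
S=imaging.camera("scene")[:,:,::-1]
a=cv2.resize(S[190:290,290:390],None,fx=5,fy=5)
cv2.imwrite("pics/a5.png",cv2.convertScaleAbs(a,alpha=1.5,beta=20))
```

```text
[ 0.353  0.514 -0.023  1.02   0.05   1.821] [0.54677464 0.21651513 0.09724213] [[ 0.995  0.103 -0.005]
 [ 0.103 -0.993  0.052]
 [ 0.001 -0.052 -0.999]]
```

View pics/a5.png

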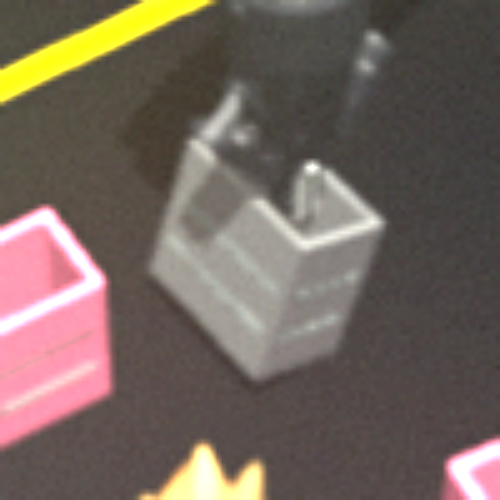

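carry_out(moves=[[-0.08,0,0,0,-1],[-0.16,0,0,0,-1],[-0.24,0,0,0,-1],[-0.45,0,0,0,-1],[-0.75,0,0,0,-1],[-1,0,0,0,-1],[-1,0,0,0,-1]])

```text
clock: 9.95
eef_pos: [0.4435, 0.2052, 0.0963]
tool_rot: [0.998, 0.052, -0.003, -0.025]
ft_force: [0.3, 0.2, -0.0]
grip_width: -0.0002
```

Run:
```python
from h import *
o=bot.get_obs();print(o["joint_pos"].round(3),o["eef_pos"])
S=imaging.camera("scene")[:,:,::-1]
a=cv2.resize(S[110:310,230:430],None,fx=3,fy=3,interpolation=2)
cv2.imwrite("pics/a6.png",cv2.convertScaleAbs(a,alpha=1.3,beta=20))
```

```text
[ 0.405  0.345 -0.301  0.914  0.05   1.872] [0.44354931 0.20521777 0.09629038]
```

View pics/a6.png

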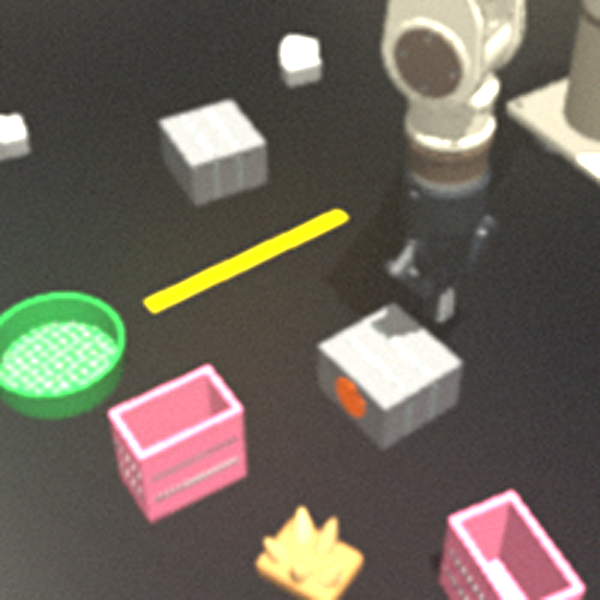

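Run:
```python
from h import *
S=Cam("scene")
for p in ([(318,350),(390,306),(462,362),(382,410)],[(159,122),(234,101),(267,148),(194,172)]):
    P=S.at(np.array(p)/3+[230,110],.06)[:,:2];print(P.round(4).tolist(),P.mean(0))
```

```text
[[0.5612, 0.1754], [0.4686, 0.1642], [0.4545, 0.2615], [0.5523, 0.2685]] [0.50913502 0.21740089]
[[0.521, -0.2367], [0.4233, -0.2255], [0.4383, -0.1224], [0.5313, -0.1289]] [ 0.47846864 -0.17838351]
```

The marked crate is the left one, with the orange disc visible in the scene zoom at (350,396). I'll go round to its +y side.

carry_out(moves=[[0,0,-0.3,0,-1],[0,0,-0.5,0,-1],[0.2,-0.3,-0.5,0,0.2],[0.5,-0.6,-0.5,0,0.2],[0.8,-0.9,-0.5,0,0.2],[0.8,-1,-0.5,0,0.2],[0.8,-1,-0.5,0,0.2]])

```text
clock: 10.7
eef_pos: [0.5182, 0.3128, 0.1516]
tool_rot: [0.998, 0.052, -0.001, -0.026]
ft_force: [-0.8, -0.2, 0.1]
grip_width: 0.0514
```

Run:
```python
from h import *
o=bot.get_obs();print(o["joint_pos"].round(3),o["eef_pos"],o["grip_width"],R.from_quat(o["tool_rot"]).as_matrix().round(3))
```

```text
[0.521 0.492 0.093 1.15  0.047 1.988] [0.51818924 0.31278088 0.15161726] 0.051372162298124094 [[ 0.995  0.105 -0.004]
 [ 0.105 -0.993  0.052]
 [ 0.001 -0.052 -0.999]]
```

carry_out(moves=[[-0.12,-0.08,0,0,0.2],[-0.12,-0.08,0.3,0,0.2],[-0.12,-0.08,0.6,0,0.2],[-0.12,-0.08,0.85,0,0.2],[-0.12,-0.08,1,0,0.2],[-0.12,-0.08,1,0,0.2]])

```text
clock: 11.3
eef_pos: [0.5014, 0.3212, 0.0506]
tool_rot: [0.998, 0.051, -0.003, -0.024]
ft_force: [-0.6, 0.8, 0.5]
grip_width: 0.0514
```

Run:
```python
from h import *
o=bot.get_obs();print(o["eef_pos"])
S=imaging.camera("scene")[:,:,::-1]
a=cv2.resize(S[110:310,230:430],None,fx=3,fy=3,interpolation=2)
cv2.imwrite("pics/a7.png",cv2.convertScaleAbs(a,alpha=1.3,beta=20))
```

```text
[0.50135677 0.3211725  0.05059525]
```

View pics/a7.png

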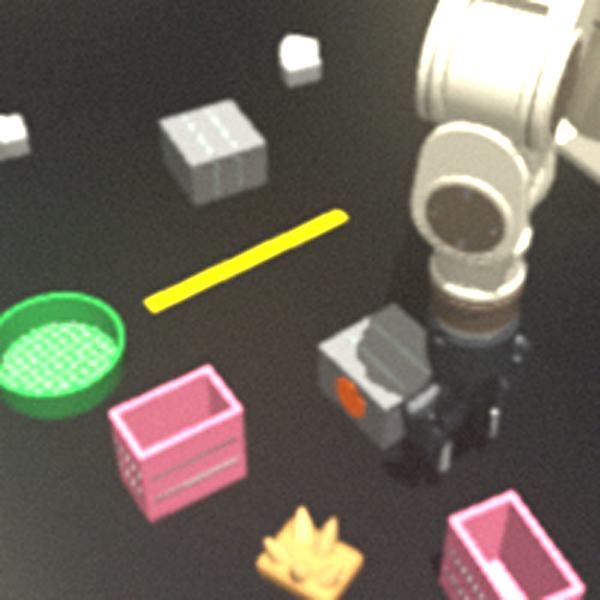

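carry_out(moves=[[0,0.15,0,0,0.2],[0,0.3,0,0,0.2],[0,0.4,0,0,0.2],[0,0.5,-0.02,0,0.2],[0,0.6,-0.02,0,0.2],[0,0.7,-0.02,0,0.2],[0,0.8,-0.02,0,0.2],[0,0.9,-0.02,0,0.2],[0,1,-0.02,0,0.2]])

```text
clock: 12.25
eef_pos: [0.5155, 0.2235, 0.05]
tool_rot: [0.998, 0.052, -0.0, -0.026]
ft_force: [0.3, 4.7, 4.0]
grip_width: 0.0515
```

Run:
```python
from h import *
o=bot.get_obs();print(o["joint_pos"].round(3),o["eef_pos"])
S=imaging.camera("scene")[:,:,::-1]
a=cv2.resize(S[110:310,230:430],None,fx=3,fy=3,interpolation=2)
cv2.imwrite("pics/a8.png",cv2.convertScaleAbs(a,alpha=1.3,beta=20))
```

```text
[ 0.384  0.52  -0.157  0.876  0.05   1.852] [0.51548437 0.22354407 0.0500001 ]
```

View pics/a8.png

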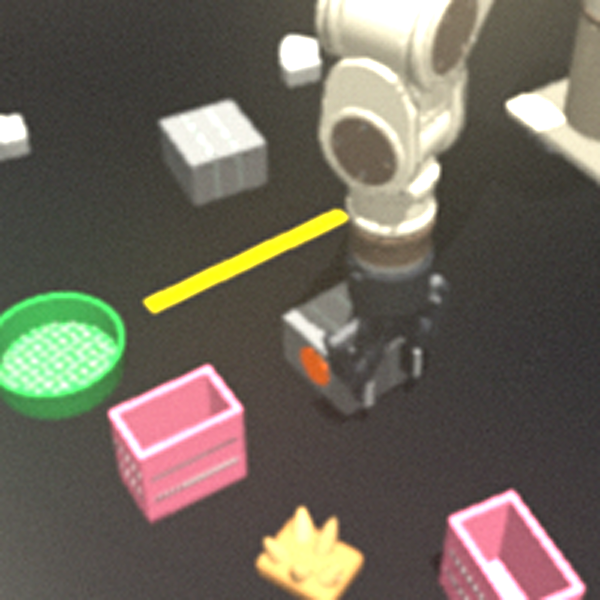

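carry_out(moves=[[0,0.1,0,0,0.2],[0,0.2,0,0,0.2],[0,0.3,-0.02,0,0.2],[0,0.4,-0.02,0,0.2],[0,0.5,-0.03,0,0.2],[0,0.6,-0.03,0,0.2],[0,0.7,-0.04,0,0.2],[0,0.8,-0.04,0,0.2],[0,0.9,-0.05,0,0.2],[0,1,-0.05,0,0.2]])

```text
clock: 13.3
eef_pos: [0.5255, 0.1234, 0.0495]
tool_rot: [0.998, 0.051, -0.001, -0.026]
ft_force: [0.4, 1.4, -0.7]
grip_width: 0.0513
```

carry_out(moves=[[0,0.1,0,0,0.2],[0,0.2,0,0,0.2],[0,0.3,-0.02,0,0.2],[0,0.4,-0.02,0,0.2],[0,0.5,-0.03,0,0.2],[0,0.6,-0.03,0,0.2],[0,0.7,-0.04,0,0.2],[0,0.7,-0.04,0,0.2]])

```text
clock: 14.1
eef_pos: [0.5328, 0.0527, 0.0498]
tool_rot: [0.998, 0.05, -0.0, -0.025]
ft_force: [0.5, 0.4, 0.4]
grip_width: 0.0515
```

Run:
```python
from h import *
o=bot.get_obs();print(o["joint_pos"].round(3),o["eef_pos"])
S=imaging.camera("scene")[:,:,::-1]
a=cv2.resize(S[110:310,230:430],None,fx=3,fy=3,interpolation=2)
cv2.imwrite("pics/a9.png",cv2.convertScaleAbs(a,alpha=1.3,beta=20))
```

```text
[ 0.072  0.488 -0.215  0.867  0.051  1.542] [0.5328291  0.05272767 0.04979939]
```

View pics/a9.png

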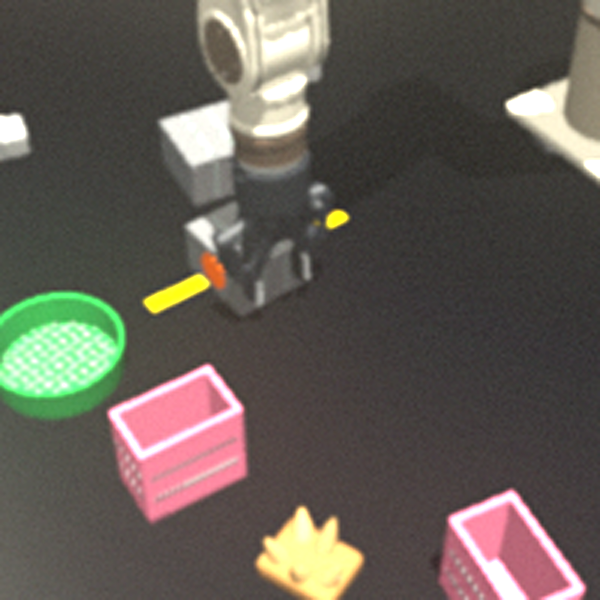

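Run:
```python
from h import *
S=Cam("scene"); im=cv2.imread("pics/a9.png")
h=cv2.cvtColor(im,cv2.COLOR_BGR2HSV); m=cv2.inRange(h,(3,170,120),(14,255,255)); m[:, :170]=0; m[330:]=0
c=max(cv2.findContours(m,0,1)[0],key=cv2.contourArea);M=cv2.moments(c);p=np.array([M["m10"],M["m01"]])/M["m00"];print(p)
print(S.at([p/3+[230,110]],.03)); print(S.at(np.array([[239,318],[200,275]])/3+[230,110],0),S.at(np.array([[187,230]])/3+[230,110],.06))
```

```text
[213.59589615 270.03140704]
[[ 0.57735447 -0.00387766  0.03      ]]
[[ 0.57657005  0.04663129  0.        ]
 [ 0.57988099 -0.03345931  0.        ]] [[ 0.58511573 -0.04521013  0.06      ]]
```

carry_out(moves=[[0,0.1,0,0,0.2],[0,0.17,-0.01,0,0.2],[0,0.21,-0.01,0,0.2],[0,0.21,-0.01,0,0.2],[0,0.1,0,0,0.2],[0,-0.3,0,0,0.2],[0,-0.7,0,0,0.2],[0,-1,0,0,0.2],[0,-1,0,0,0.2]])

```text
clock: 15.05
eef_pos: [0.5218, 0.1578, 0.0551]
tool_rot: [0.998, 0.054, -0.0, -0.026]
ft_force: [0.0, -1.4, 0.5]
grip_width: 0.0511
```

carry_out(moves=[[0,-0.2,-0.5,0,0.2],[0,-0.5,-0.9,0,0.2],[0,-1,-1,0,0.2],[0,-1,-1,0,0.2]])

```text
clock: 15.45
eef_pos: [0.5137, 0.2529, 0.1635]
tool_rot: [0.998, 0.054, 0.003, -0.028]
ft_force: [-0.3, 0.2, -0.4]
grip_width: 0.0509
```

Run:
```python
from h import *
o=bot.get_obs();print(o["joint_pos"].round(3),o["eef_pos"])
S=imaging.camera("scene")[:,:,::-1];T=imaging.camera("top")[:,:,::-1]
cv2.imwrite("pics/b0.png",S);cv2.imwrite("pics/t0.png",T)
a=cv2.resize(S[110:310,230:430],None,fx=3,fy=3,interpolation=2)
cv2.imwrite("pics/b1.png",cv2.convertScaleAbs(a,alpha=1.3,beta=20))
a=cv2.resize(T[110:310,190:450],None,fx=3,fy=3,interpolation=2)
cv2.imwrite("pics/t1.png",cv2.convertScaleAbs(a,alpha=1.3,beta=20))
```

```text
[0.433 0.418 0.008 1.135 0.05  1.896] [0.51370248 0.25293497 0.16354861]
```

View pics/b1.png

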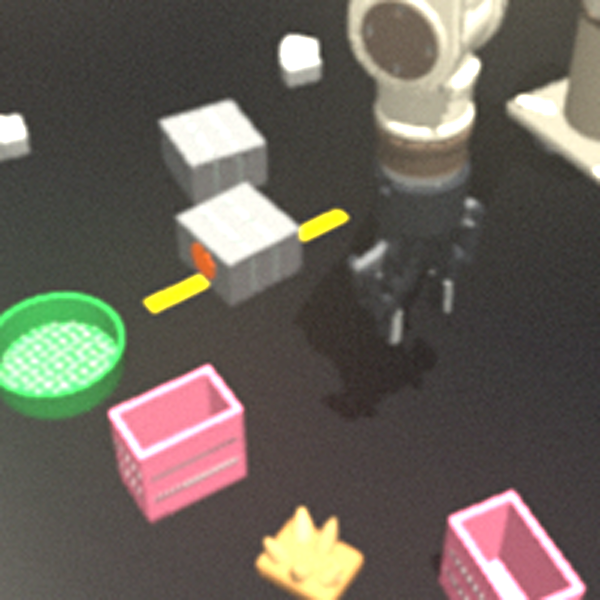

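View pics/t1.png

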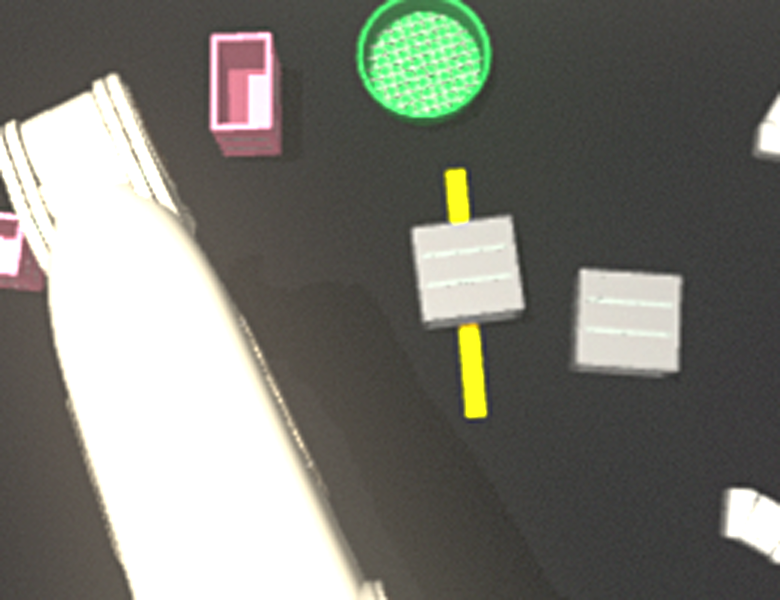

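Run:
```python
from h import *
T=Cam("top");S=Cam("scene")
A=T.at(np.array([(413,228),(512,216),(523,308),(424,322)])/3+[190,110],.06)[:,:2].mean(0)
A2=S.at(np.array([(177,221),(243,184),(301,235),(233,277)])/3+[230,110],.06)[:,:2].mean(0)
B=T.at(np.array([(579,269),(682,275),(679,371),(573,366)])/3+[190,110],.06)[:,:2]
L=T.at(np.array([(445,170),(467,169),(487,416),(465,418)])/3+[190,110],0)[:,:2]
far=L[:2].mean(0);near=L[2:].mean(0);mid=(far+near)/2;d=(far-near)/np.linalg.norm(far-near)
for P in(A,A2):
    v=P-mid;print(P,"x",v@d,"y",d[0]*v[1]-d[1]*v[0])
print(mid,"B",B.round(3).tolist(),"heel~",B[:2].mean(0))
```

```text
[ 0.52979301 -0.03115288] x 0.012637039742385668 y -0.000846860729093894
[ 0.53715215 -0.01815644] x 0.02060496362778067 y 0.011785500052853635
[ 0.51713002 -0.030907  ] B [[0.526, -0.142], [0.518, -0.245], [0.421, -0.236], [0.429, -0.132]] heel~ [ 0.52184934 -0.19345796]
```

Run:
```python
from h import *
S=Cam("scene")
P=S.at(np.array([(148,305),(346,216)])/3+[230,110],0)[:,:2];print(P)
A2=S.at(np.array([(177,221),(243,184),(301,235),(233,277)])/3+[230,110],.06)[:,:2];print(A2,A2.mean(0))
o=bot.get_obs();print(o["ft_force"],o["joint_vel"].round(3),o["clock"])
```

```text
[[ 0.64958125 -0.02254157]
 [ 0.38844102 -0.02939578]]
[[ 0.58731558 -0.06404   ]
 [ 0.4952243  -0.08016524]
 [ 0.4864116   0.02725196]
 [ 0.5796571   0.04432753]] [ 0.53715215 -0.01815644]
[-0.71869396  0.82235459 -0.64163401] [-0.04   0.015 -0.046 -0.    -0.006 -0.005] 15.55
```

Run:
```python
from h import *
print(order.job_done())
```

```text
the job is handed in; nothing more can be done
None
```

I tipped both crates towards the robot. The left one (y ≈ +0.22 m) carries the orange disc. I pushed it on its side onto the yellow line, backed the arm off and handed in at about 15.6 s. No verdict came back.

**Marked crate:** The top view puts its middle about 1 mm off the line's centre and 13 mm along from the line's middle. The scene view disagrees, giving 8 to 12 mm off centre and about 20 mm along. Both are inside the limits of 25 mm and 120 mm.

**Other crate:** It lies on its side where it fell, and its lower edge is within about 5 mm of where it started.

**Other objects:** The sieve, both plaster offcuts and the pink crates look unmoved in the last pictures. So do the teeth, though only the scene view showed them clearly, and I did not measure any of these again.

**One slip:** The last joint reached its range limit on the way to the left crate. That left the tool tilted about 3° for the rest of the job. I turned the wrist 90° and allowed for the tilt, and saw no ill effect.

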